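Shut the kettle's lid and switch it on

ROBOT

A 7-joint arm with a two-finger parallel gripper is mounted at the origin on a cart in front of the work surface, level with it; the furniture and walls round the work are solid. World frame = base frame: x ahead of the robot, y to its left, z up, the work surface at z = 0. Lengths are in m, angles in rad, forces in N, time in s.
With the tool pointing down it reaches from about 0.35 to 0.9 m from the base axis. Payload 19.9 kg.
Tool frame: the origin (TCP) lies at the very end of the fingers, on their centre line; the grasp point (between the pads) lies hold_point_z behind it (hold_point_z is the distance from the TCP to the grasp point, in m); z points along the fingers, y is the line along which they close (so a half turn about z gives the same grasp; the last joint's range is limited). The gripper opens to 85 mm and grips with 20 to 120 N. Pads are 22 mm wide; open, the fingers measure 114 mm over their backs; the gripper's body (76 mm by 85 mm) begins 54 mm behind the grasp point. The pads swing forward as they close: fully open they stand 13 mm farther back than shut.
Start: joints at [-1.272, 0.417, -0.01, 1.614, 0.005, 1.111, -0.053], TCP at [0.209, 0.589, 0.231] pointing down, gripper open.
Joint ranges: [-2.81, 2.81], [-0.39, 2.02], [-1.27, 1.25], [0.06, 2.57], [-1.19, 4.33], [0.19, 2], [-2.82, 2.82]. Speed limits (rad/s): [1.89, 1.89, 2.39, 2.39, 3.01, 3.01, 3.01].

INTERFACE

Orientations are given as a unit quaternion [w, x, y, z].
In Python, from station import state, camera, camera_model, job_done, hold_point_z gives the robot as it stands. The module is installed in compiled form; this text tells all that it offers.
- The arm moves only by the tool carry_out, never from a script. Its argument "plan" is a list of rows, each a list of 3 entries, a list of its own where there are three numbers: the opening, from 0 (shut) to 1 (fully open), then the shift along the tool's x, y, z in cm, then the turn about the tool's z in rad. In form: [[jaw, [dx, dy, dz], roll], ...]. A call has 1 to 12 rows; each row shifts and turns the commanded pose from where the row before left it, along the tool's axes as they then stand; what a row does not reach is not made up. A row lasts 1/12 s, in which the tool goes at most 41.7 mm and 7.16 degrees, less where a joint would pass 70% of its speed; a pose out of reach is approached as far as the arm can. A call is refused whole if a number of a shift passes 4.17 or a number of a turn 0.125, either way. A call with a gripper value outside its range is refused whole. The fingers move at their own pace and stop on an object; "grip_force" is the grip in N (left out, the last holds). Time passes only in rows, so rows that do not move let the fingers close. It gives the time, the measured TCP pose, the force, the opening and the grip force at its end, in the units of the state.
- state(): the state, without advancing time (a new reading comes with each control period).
- camera(name): name is "side" or "top" or "wrist"; returns the picture (480x640x3 uint8, red, green, blue); there is no depth.
- camera_model(name): a dict with "intrinsics" (3x3 intrinsics, pixels), "view" (4x4, takes a point from world to camera coordinates); the wrist camera has in their place "T_tool_cam" (4x4, takes a point from camera to tool coordinates, whose origin is the TCP and whose axes are the flange's). Camera axes: x right, y down, z forward; pixel columns grow to the right and rows downward; lengths in m; the calibration is good to about 2 mm. A picture is of the moment at which its call begins: read the wrist's pose just before it. camera_model takes no time and is no camera call.
- job_done(): hands the job in; it is judged then, once.
The state is a dict: "clock": time; "joint_positions": joint angles; "joint_velocities": joint speeds; "tau": joint torques, N m; "ee_pos": TCP position; "tool_rot": TCP orientation; "wrist_force": force on the tool from outside, world axes, zero at the start; "wrist_torque": the same for the moment, N m; "finger_gap": opening from 0.0 (shut) to 1.0 (fully open); "grip_force": force on a finger pad.
Only numpy, scipy, OpenCV 4.12 (cv2) and the standard library are available. Lean on these libraries where they do the work, as an engineer would, in place of code of your own. Each camera call takes 0.05 s, during which the arm holds its last target. There are 200 camera calls.

TASK

Get the electric kettle going: with the fingertips, push its open lid fully shut, and then press the red switch lever on top of its handle all the way down, leaving it on. Keep off the grey lid-release button beside the lever, be gentle so that the kettle stays put and upright on its base (do not lift or turn it), leave everything else on the table alone, and finish with the hand clear of the kettle.

Things in the scene. Friction and masses are not known exactly. Their poses are not given: they have to be found in the camera images.
- kettle: steel electric kettle, black collar and handle, loose (about 1.4 kg) in the dish of its power base; tips or slides if pushed hard. Origin: centre of its underside, 14 mm above the table; +x to the spout, -x to the handle, z up. Radius 73 mm at the foot, 60 at the rim, 188 high. Flat handle top 30 mm wide, 192 mm up, x = -54 to -138 mm; on it, outward: lid hinge, grey release button, red lever.
- power_base: round black power base, 164 mm across, 20 mm high, fixed to the table; origin: centre of its underside on the table. The kettle stands in it at any turn.
- lid (a joint): angle of the kettle's lid, 0 = fully shut on the rim, grows as it opens (1.45 at most). Stiff hinge: the lid stays at whatever angle it is left, and moves when pushed at its middle or far edge with about 1 to 2 N. Found standing open, 0.9 to 1.35.
- hinge (a point): middle of the lid's hinge line, on the handle side of the rim (kettle frame x = -60, z = 191 mm); the line runs along the kettle's y. The lid is a disc, radius 57 mm, reaching 117 mm from the hinge line, top face 7 to 10 mm above the hinge when shut; open, its top face (steel disc in a black rim) looks towards the handle.
- lid_push (a point): point on the lid's top face, on its centre line, 80 mm from the hinge line; moves with the lid. Site axes as the lid's: x from the hinge to the far edge, z out of the top face.
- switch (a joint): angle of the red switch lever on the handle's top, 22 mm wide, 38 mm long, hinged at its end nearest the lid: 0 = off (outer end raised about 8 mm), 0.22 = fully down, on. Stays where it is left; takes about 2 N at its outer end.
- switch_pad (a point): point on top of the red switch lever, 28 mm from its hinge and 10 mm from its outer end, on the centre line; moves with the lever, about 6 mm down over the full stroke.
- release_top (a point): centre of the top of the round grey lid-release button (16 mm across, stands 4.5 mm proud of the handle, springs back; 4 mm travel, about 3 N) between the lid hinge and the red lever, 46 mm from switch_pad. Not to be pressed.
- release (a joint): travel of the lid-release button, m: 0 = up, 0.004 = fully pressed.
- measuring_cup_a: clear measuring cup with a handle, 60x90x83 mm, loose, to be left alone; origin: centre of its underside, z up
- jigger_large: steel hourglass jigger, 46x46x77 mm, loose, to be left alone; origin: centre of its underside, z up
- jar_hibiscus: narrow jar of pink syrup with a white lid, 52x52x86 mm, loose, to be left alone; origin: centre of its underside, z up
- jam_mango: small jar of yellow jam with a white and yellow lid, 70x70x70 mm, loose, to be left alone; origin: centre of its underside, z up
- spice_shaker: shaker of green powder with a pierced grey top, 44x44x72 mm, loose, to be left alone; origin: centre of its underside, z up
- shot_glass_a: clear shot glass, 49x49x62 mm, loose, to be left alone; origin: centre of its underside, z up

How it is judged:
On the way, in this order (a step that is already met when the one before it is completed fails the run):
1. the lid is fully shut while the switch lever is still off (value of joint lid below 0.05 rad and value of joint switch below 0.06 rad), for 0.2 s.
2. the red lever is pressed all the way down by the fingers, with the lid shut (value of joint switch above 0.19 rad and value of joint lid below 0.05 rad and contact force between the fingers and switch above 0.3 N), for 0.05 s.
At the end, for the whole second after the job is handed in: the lid is shut (within 0.05 rad), the red lever is down (at least 0.19 of 0.22 rad), the release button is up, the kettle rests upright (within 0.05 rad) on its base, within 6 mm of its centre, and every other thing is within 30 mm of where it stood (value of joint lid below 0.05 rad and value of joint switch above 0.19 rad and value of joint release below 0.001 m and linear speed of kettle below 0.02 m/s and horizontal distance between kettle and power_base below 0.006 m and angle between kettle's own z axis and vertical below 0.05 rad and height (world z) of kettle below 0.02 m and distance of each of measuring_cup_a, jigger_large, jar_hibiscus, jam_mango, spice_shaker, shot_glass_a from where it was at the start of the episode below 0.03 m); the robot touches nothing.
It fails at once if the switch lever is pressed while the lid is not yet shut (value of joint switch above 0.1 rad and value of joint lid above 0.12 rad).
It fails at once if the lid-release button is pressed (more than 2.5 mm) (value of joint release above 0.0025 m).
It fails at once if the kettle is lifted (over 10 mm), tipped (over 0.12 rad), shoved off the middle of its base (over 12 mm) or turned so that its lid hinge moves over 25 mm (height (world z) of kettle above 0.024 m or angle between kettle's own z axis and vertical above 0.12 rad or horizontal distance between kettle and power_base above 0.012 m or distance of hinge from where it was at the start of the episode above 0.025 m).
It fails at once if the kettle is pressed harder than 40 N (contact force between the arm and kettle above 40 N).
It fails at once if another thing is disturbed (moved over 30 mm or tipped over 0.4 rad) (distance of any of measuring_cup_a, jigger_large, jar_hibiscus, jam_mango, spice_shaker, shot_glass_a from where it was at the start of the episode above 0.03 m or angle between any of measuring_cup_a, jigger_large, jar_hibiscus, jam_mango, spice_shaker, shot_glass_a's own z axis and vertical above 0.4 rad).
It also fails if it takes over 40 s, if anything falls off the work surface, if the arm or the gripper's body presses on something with over 40 N, if the wrist force passes 120 N, or if a joint passes its speed limit or range.

## Working session

There is one attempt and no reset: what is moved stays moved. The work goes in short steps, Python scripts to look and compute and a tool call to move; the robot and the scene stay as the last step left them, time stands still between calls to the robot, and variables do not carry over. Pictures are saved under pics/ and viewed, at most 10 in all, crops included, and the job is handed in when it is done.

Besides the shell and the picture viewer there is one more tool, called after "Request:" in YAML: its name, and indented under it one key for each argument. carry_out: Moves the arm, as the interface text tells. Its arguments: {"type":"object","properties":{"plan":{"type":"array"},"grip_force":{"type":"number"}},"required":["plan"]}

```bash
mkdir -p pics; python3 - <<'E'
from station import *
import cv2,numpy as np
print(state(),hold_point_z)
for n in("side","top"):
    cv2.imwrite(f"pics/{n}0.png",camera(n)[:,:,::-1]); print(n,camera_model(n))
print(camera_model("wrist"))
E
```

```text
{'clock': 0.0, 'joint_positions': array([-1.2714787 ,  0.41797817, -0.01034187,  1.61417688,  0.00470174,
        1.11069687, -0.05300148]), 'joint_velocities': array([ 0.00042735, -0.00089939, -0.00117421, -0.00049737, -0.00098037,
       -0.0002499 , -0.00181566]), 'tau': array([-1.16887561e-03, -8.64463806e+01,  6.78799096e-01, -4.34880531e+01,
        1.92263938e-02,  7.36978749e-03, -6.05159698e-05]), 'ee_pos': array([0.20878302, 0.58872522, 0.23065633]), 'tool_rot': array([-6.61765788e-05,  1.69563994e-01,  9.85518985e-01, -6.13997347e-04]), 'wrist_force': array([-0.98134546,  0.03273138, -0.29566281]), 'wrist_torque': array([ 0.05600408,  0.00975802, -0.04480111]), 'grip_force': 0.0, 'finger_gap': 1.001920116493242} 0.0187
side {'intrinsics': array([[619.9106323 ,   0.        , 327.27343569],
       [  0.        , 619.9106323 , 241.49067649],
       [  0.        ,   0.        ,   1.        ]]), 'view': array([[ 0.98013151,  0.19771945, -0.01578743, -0.58950504],
       [ 0.14733441, -0.77902561, -0.60943554,  0.0191919 ],
       [-0.13279607,  0.59500094, -0.79267842,  1.42906
[... 322 characters left out ...]
.99408579,  0.02527882, -0.10561451,  0.61465165],
       [ 0.10561475, -0.00132912, -0.99440623,  1.14551672],
       [ 0.        ,  0.        ,  0.        ,  1.        ]])}
{'intrinsics': array([[376.60667534,   0.        , 317.5741177 ],
       [  0.        , 376.60667534, 241.02913278],
       [  0.        ,   0.        ,   1.        ]]), 'T_tool_cam': array([[ 9.28189863e-04, -9.48614934e-01, -3.16431423e-01,
         8.15451262e-02],
       [ 9.99999537e-01,  8.00653711e-04,  5.33061366e-04,
         3.05376649e-04],
       [-2.52317980e-04, -3.16431771e-01,  9.48615238e-01,
        -1.42869644e-01],
       [ 0.00000000e+00,  0.00000000e+00,  0.00000000e+00,
         1.00000000e+00]])}
```

View pics/side0.png

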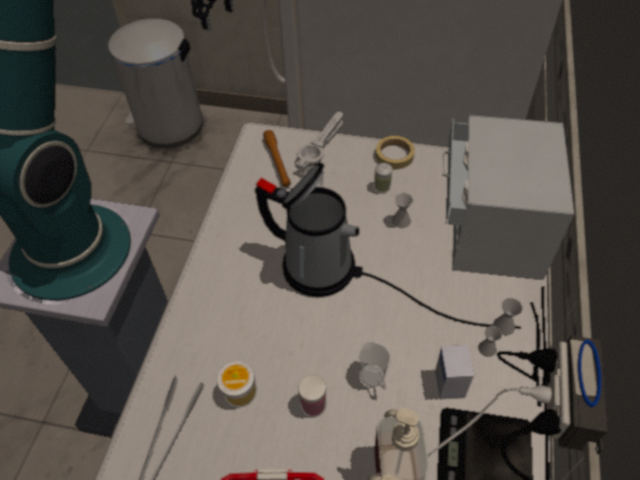

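View pics/top0.png

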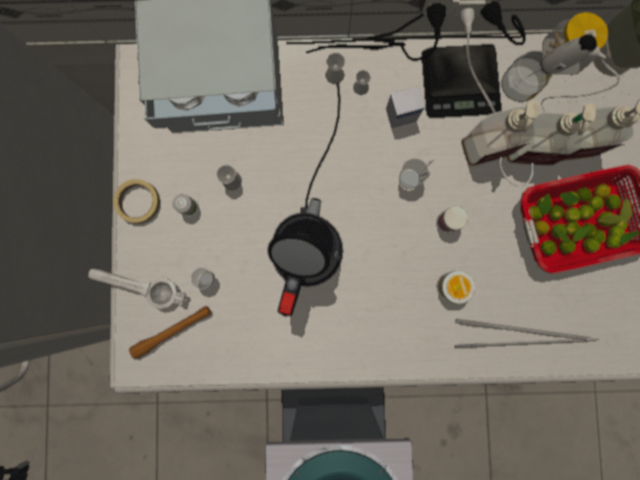

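The top view shows the kettle's rim around (305,250), its red lever at about (287,302) pointing towards the robot, and the spout at (313,207). The lid is open towards the handle. The side view shows the red lever at (267,186) and the lid edge-on at (310,180).

```bash
cat > h.py <<'E'
from station import *
import cv2,numpy as np
def ray(n,p):
    m=camera_model(n);V=m['view'];R=V[:3,:3];c=-R.T@V[:3,3]
    d=R.T@np.linalg.inv(m['intrinsics'])@np.array([p[0],p[1],1.]);return c,d/np.linalg.norm(d)
def plane(n,p,z):
    c,d=ray(n,p);return c+d*(z-c[2])/d[2]
def tri(a,b):
    A=0;B=0
    for c,d in(a,b):
        P=np.eye(3)-np.outer(d,d);A=A+P;B=B+P@c
    x=np.linalg.solve(A,B);return x,[np.linalg.norm(np.cross(x-c,d)) for c,d in(a,b)]
def proj(n,X):
    m=camera_model(n);q=m['intrinsics']@(m['view']@np.append(X,1))[:3];return q[:2]/q[2]
def red(im,box):
    x0,y0,x1,y1=box;i=im.astype(int);m=((i[...,0]>110)&(i[...,1]<70)&(i[...,2]<70)).astype(np.uint8)
    k=np.zeros_like(m);k[y0:y1,x0:x1]=m[y0:y1,x0:x1]
    M=cv2.moments(k,True);c=(M['m10']/M['m00'],M['m01']/M['m00'])
    return k,c,M['m00']
E
python3 - <<'E'
from h import *
T=cv2.imread("pics/top0.png");S=cv2.imread("pics/side0.png")
kt,ct,at=red(T[:,:,::-1],(250,270,330,340)); ks,cs,as_=red(S[:,:,::-1],(230,150,300,230))
print(ct,at,cs,as_); print("tri",tri(ray("top",ct),ray("side",cs)))
r=cv2.minAreaRect(cv2.findNonZero(kt));b=cv2.boxPoints(r);print(r)
for p in b: print(p,plane("top",p,.213))
a=cv2.resize(T[180:330,230:380],None,fx=4,fy=4,interpolation=cv2.INTER_CUBIC)
b=cv2.resize(S[150:300,230:380],None,fx=4,fy=4,interpolation=cv2.INTER_CUBIC)
cv2.imwrite("pics/c.png",cv2.resize(np.hstack([a,b])[:, :],(800,400)))
cv2.imwrite("pics/c1.png",a);cv2.imwrite("pics/c2.png",b)
E
```

```text
(286.54893617021276, 302.6) 235.0 (269.7894736842105, 178.7578947368421) 190.0
tri (array([0.46493588, 0.09199995, 0.23119627]), [np.float64(0.004405714104694205), np.float64(0.0044057141046941785)])
((286.5282897949219, 302.65093994140625), (11.538286209106445, 20.46672248840332), 15.945395469665527)
[278.1698  310.90567] [0.44549894 0.10740308 0.213     ]
[283.79242 291.2264 ] [0.4811155  0.09644375 0.213     ]
[294.88678 294.3962 ] [0.47480191 0.07611828 0.213     ]
[289.26416 314.07547] [0.43923261 0.08714843 0.213     ]
```

View pics/c1.png

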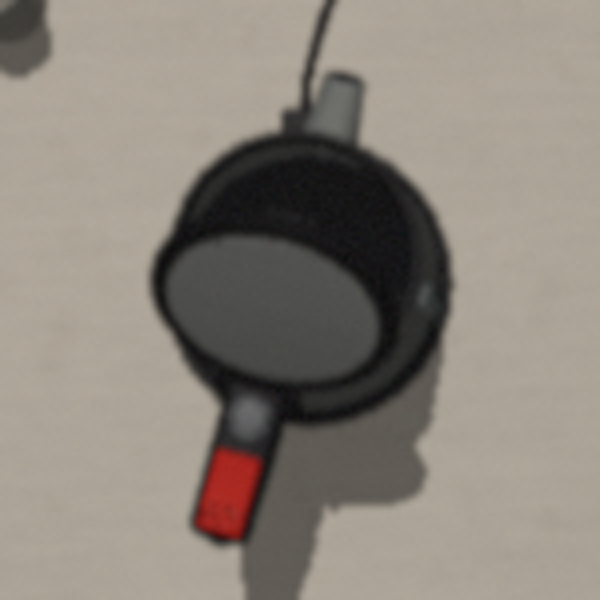

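View pics/c2.png

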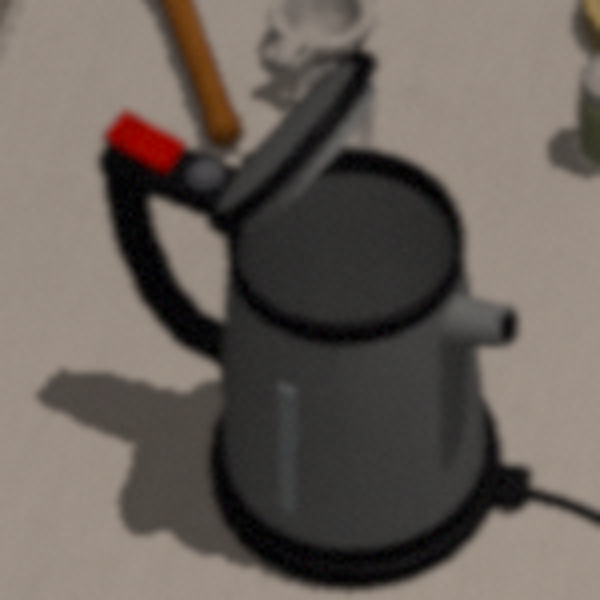

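Crop c1 shows the lever, then the grey button, then the hinge, in line. The lid's steel disc covers the handle side of the rim, and its far edge is at about crop (270,235). In crop c2 the rim ellipse is centred at about (350,245) and the lid's far tip is at about (362,60).

```bash
python3 - <<'E'
from h import *
T=cv2.imread("pics/top0.png");S=cv2.imread("pics/side0.png")
kt,ct,at=red(T[:,:,::-1],(250,270,330,340)); ks,cs,as_=red(S[:,:,::-1],(250,174,286,205))
L,e=tri(ray("top",ct),ray("side",cs));print("lever",cs,as_,L,e)
t=lambda x,y:(230+x/4,180+y/4)
s=lambda x,y:(230+x/4,150+y/4)
# rim from side view (collar outer edges left/right/front), z=.202
for p in[(232,245),(462,245),(345,340),(350,150)]: print("rim",plane("side",s(*p),.200))
for p in[(315,420),(449,285),(300,130)]: print("top outline",p,plane("top",t(*p),.02))
print("tip",tri(ray("top",t(272,234)),ray("side",s(362,58))))
print("btn",tri(ray("top",t(251,415)),ray("side",s(207,172))))
print("base side front",plane("side",s(352,587),0.0),plane("side",s(213,455),.02),plane("side",s(497,455),.02))
# base ellipse in the top view: outer dark rim
u=np.array([-0.0356,0.0110]);u/=np.linalg.norm(u)
C=L[:2]-u*.116;print("C guess",C)
for a in np.arange(0,360,90):print(np.round([proj("top",[C[0]+.082*np.cos(a/57.3),C[1]+.082*np.sin(a/57.3),.02])[i]*4-[920,720][i] for i in(0,1)]),np.round([proj("side",[C[0]+.060*np.cos(a/57.3),C[1]+.060*np.sin(a/57.3),.202])[i]*4-[920,600][i] for i in(0,1)]))
E
```

```text
lever (266.35460992907804, 184.5177304964539) 141.0 [0.4605269  0.09175067 0.21438037] [np.float64(0.0002824090797727419), np.float64(0.00028240907977286086)]
rim [0.51671818 0.04275637 0.2       ]
rim [0.62856154 0.06376149 0.2       ]
rim [ 0.58417047 -0.00535217  0.2       ]
rim [0.56099385 0.1156844  0.2       ]
top outline (315, 420) [0.49142578 0.05506756 0.02      ]
top outline (449, 285) [ 0.56399648 -0.02094011  0.02      ]
top outline (300, 130) [0.65281824 0.05978459 0.02      ]
tip (array([0.57454171, 0.06569469, 0.31713278]), [np.float64(0.006024026364729314), np.float64(0.006024026364729563)])
btn (array([0.49485496, 0.08007627, 0.20854675]), [np.float64(0.00046773104045514665), np.float64(0.0004677310404552126)])
base side front [ 0.5846632  -0.01818885  0.        ] [0.49451218 0.03932475 0.02      ] [0.64866816 0.06861989 0.02      ]
C guess [0.5713568  0.05750548]
[304. 129.] [465. 253.]
[160. 279.] [371. 148.]
[311. 424.] [228. 219.]
[455. 272.] [320. 329.]
```

Request:
carry_out:
  plan:
    - [0, [0, 0, -2], 0]
    - [0, [0, 0, -2], 0]
    - [0, [0, 0, -2], 0]
    - [0, [-1, -1, -2], 0]
    - [0, [-1.8, -1.6, -1], 0]
    - [0, [-1.8, -1.6, 0], 0]
    - [0, [-1.8, -1.6, 0], 0]
    - [0, [-1.8, -1.6, 0], 0]
    - [0, [-1.8, -1.6, 0], 0]
    - [0, [-1.8, -1.6, 0], 0]
    - [0, [-1.8, -1.6, 0], 0]
    - [0, [-1.8, -1.6, 0], 0]
  grip_force: 20

```text
clock: 1.1
ee_pos: [0.3082, 0.4063, 0.321]
tool_rot: [-0.0, 0.17, 0.986, -0.0]
wrist_force: [-0.2, 0.6, 0.6]
finger_gap: 0.001
grip_force: 0.0
```

Request:
carry_out:
  plan:
    - [0, [-1.8, -1.6, 0], -0.02]
    - [0, [-1.8, -1.6, 0], -0.02]
    - [0, [-1.8, -1.6, 0], 0]
    - [0, [-1.8, -1.6, 0], 0]
    - [0, [-1.8, -1.6, 0], 0]
    - [0, [-1.8, -1.6, 0], 0]
    - [0, [-1.8, -1.6, 0], 0]
    - [0, [-1.8, -1.6, 0], 0]
    - [0, [-1.8, -1.6, 0], 0]
    - [0, [-1.8, -1.6, 0], 0]
    - [0, [0, 0, 0], 0]
    - [0, [0, 0, 0], 0]

```text
clock: 2.1
ee_pos: [0.4314, 0.1998, 0.3211]
tool_rot: [-0.0, 0.151, 0.989, -0.0]
wrist_force: [-0.2, 0.5, 0.2]
finger_gap: -0.002
grip_force: 0.0
```

Request:
carry_out:
  plan:
    - [0, [-0.6, -1.2, 0], 0]
    - [0, [-1.2, -1.2, 0], 0]
    - [0, [-1.2, -1.2, 0], 0]
    - [0, [-1.2, -1.2, 0], 0]
    - [0, [-1.2, -1.2, 0], 0]
    - [0, [-1.2, -1.2, 0], 0]
    - [0, [-1.2, -1.2, 0], 0]
    - [0, [-1.0, -1.2, 0], 0]
    - [0, [-0.9, 0, 0], 0]
    - [0, [0, 0, 0], 0]
    - [0, [0, 0, 0], 0]

```text
clock: 3.02
ee_pos: [0.4953, 0.0814, 0.321]
tool_rot: [-0.0, 0.149, 0.989, -0.0]
wrist_force: [-0.0, 0.6, -0.3]
finger_gap: -0.003
grip_force: 0.0
```

```bash
python3 - <<'E'
from h import *
s=state();print(s['ee_pos'],s['tool_rot'],s['joint_positions'],s['wrist_force'])
w=camera("wrist");cv2.imwrite("pics/w1.png",w[:,:,::-1])
S=camera("side");cv2.imwrite("pics/s1.png",np.ascontiguousarray(S[100:300,180:380,::-1].repeat(3,0).repeat(3,1)))
E
```

```text
[0.49529389 0.08141916 0.32100989] [-2.89706578e-04  1.49380408e-01  9.88779749e-01 -1.31777903e-04] [-0.61255553  0.11863136  0.42669909  1.80907123 -0.05201885  1.22550641
  1.10005735] [-0.0463312   0.60884889 -0.26854675]
```

View pics/w1.png

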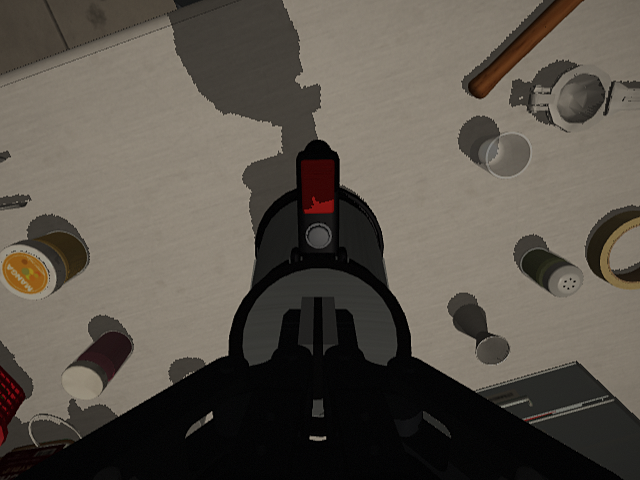

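View pics/s1.png

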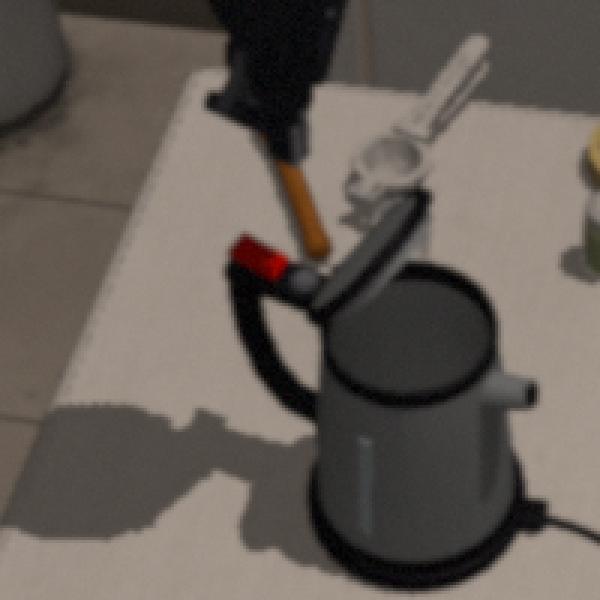

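The wrist view has the lever (318,187) and the button (318,236) in line with the fingers at column 318, so the tool is aligned with the kettle's plane of symmetry. The side view has the fingertips near (290,160), short of the lid's top face and above the handle.

```bash
cat >> h.py <<'E'
from scipy.spatial.transform import Rotation as R_
def wplane(p,z,s):
    m=camera_model("wrist");T=m['T_tool_cam'];q=s['tool_rot'];R=R_.from_quat(np.r_[q[1:],q[0]]).as_matrix()
    d=R@T[:3,:3]@np.linalg.inv(m['intrinsics'])@np.array([p[0],p[1],1.]);c=s['ee_pos']+R@T[:3,3]
    return c+d*(z-c[2])/d[2]
E
python3 - <<'E'
from h import *
s=state()
print("btn",wplane((318,236),.2105,s))
for p,z in[((319,160),.2145),((319,214),.208),((319,145),.206)]:print(wplane(p,z,s))
E
```

```text
btn [0.49449524 0.08241267 0.2105    ]
[0.4437859  0.09866169 0.2145    ]
[0.48001791 0.08759367 0.208     ]
[0.43529973 0.10129275 0.206     ]
```

Request:
carry_out:
  plan:
    - [0, [0, 0.1, 1.4], 0]
    - [0, [-0.2, 0, 1.4], 0]
    - [0, [-0.5, 0, 1.3], 0]
    - [0, [-0.5, 0, 0], 0]
    - [0, [-0.5, 0, 0], 0]
    - [0, [-0.5, 0, 0], 0]
    - [0, [-0.5, 0, 0], 0]
    - [0, [-0.5, 0, 0], 0]
    - [0, [-0.5, 0, 0], 0]
    - [0, [-0.5, 0, 0], 0]
    - [0, [-0.5, 0, 0], 0]
    - [0, [-0.5, 0, 0], 0]

```text
clock: 4.12
ee_pos: [0.5458, 0.0656, 0.2804]
tool_rot: [0.0, 0.15, 0.989, -0.0]
wrist_force: [-1.6, -0.2, 0.4]
finger_gap: -0.002
grip_force: 0.4
```

Request:
carry_out:
  plan:
    - [0, [-0.5, 0, 0.3], 0]
    - [0, [-0.5, 0, 0.4], 0]
    - [0, [-0.4, 0, 0.5], 0]
    - [0, [-0.3, 0, 0.5], 0]
    - [0, [-0.3, 0, 0.5], 0]
    - [0, [-0.3, 0, 0.5], 0]
    - [0, [-0.2, 0, 0.5], 0]
    - [0, [-0.2, 0, 0.5], 0]
    - [0, [0, 0, 0], 0]

```text
clock: 4.87
ee_pos: [0.5709, 0.0576, 0.2421]
tool_rot: [-0.001, 0.15, 0.989, -0.0]
wrist_force: [-0.4, -1.0, -0.2]
finger_gap: -0.004
grip_force: 0.0
```

```bash
python3 - <<'E'
from h import *
s=state();print(s['clock'],s['ee_pos'],s['wrist_force'])
S=camera("side");cv2.imwrite("pics/s2.png",np.ascontiguousarray(S[100:300,180:380,::-1].repeat(3,0).repeat(3,1)))
E
```

```text
4.8667 [0.5709436  0.05760054 0.24212354] [-0.39675472 -1.04280703 -0.24830887]
```

View pics/s2.png

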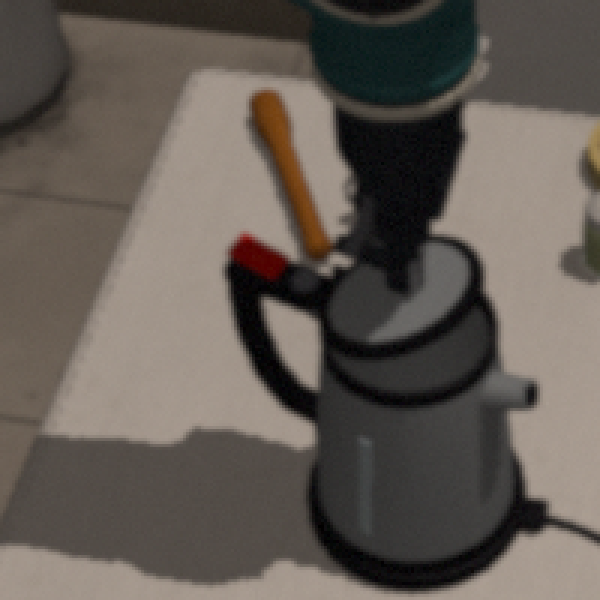

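The lid is being pushed down: the fingers are on its top face at about (400,285) and it is now roughly 0.4 rad open. The kettle hasn't moved.

Request:
carry_out:
  plan:
    - [0, [-0.3, 0, 0.4], 0]
    - [0, [-0.3, 0, 0.4], 0]
    - [0, [-0.2, 0, 0.4], 0]
    - [0, [-0.2, 0, 0.4], 0]
    - [0, [-0.1, 0, 0.4], 0]
    - [0, [0, 0, 0.3], 0]
    - [0, [0, 0, 0.2], 0]
    - [0, [0, 0, 0], 0]

```text
clock: 5.58
ee_pos: [0.5814, 0.0545, 0.2178]
tool_rot: [-0.0, 0.15, 0.989, -0.0]
wrist_force: [-0.1, 0.4, -0.5]
finger_gap: -0.003
grip_force: 0.0
```

Request:
carry_out:
  plan:
    - [0, [0, 0, 0.1], 0]
    - [0, [0, 0, 0.1], 0]
    - [0, [0, 0, 0], 0]

```text
clock: 5.83
ee_pos: [0.5816, 0.0545, 0.2163]
tool_rot: [0.0, 0.15, 0.989, -0.0]
wrist_force: [0.4, 0.2, 1.0]
finger_gap: -0.001
grip_force: 0.0
```

Request:
carry_out:
  plan:
    - [0, [0, 0, 0.1], 0]
    - [0, [0, 0, 0.1], 0]
    - [0, [0, 0, 0], 0]

```text
clock: 6.08
ee_pos: [0.5818, 0.0545, 0.2148]
tool_rot: [0.0, 0.15, 0.989, 0.0]
wrist_force: [-2.6, -0.3, 6.8]
finger_gap: 0.002
grip_force: 3.3
```

Request:
carry_out:
  plan:
    - [0, [0, 0, 0.05], 0]
    - [0, [0, 0, 0], 0]

```text
clock: 6.25
ee_pos: [0.5819, 0.0545, 0.2147]
tool_rot: [0.0, 0.15, 0.989, 0.0]
wrist_force: [-4.9, -1.2, 12.4]
finger_gap: -0.0
grip_force: 6.1
```

Request:
carry_out:
  plan:
    - [0, [0, 0, 0], 0]
    - [0, [0, 0, -0.3], 0]
    - [0, [0, 0, -1], 0]
    - [0, [0, 0, -1.5], 0]
    - [0, [0, 0, -1.2], 0]
    - [0, [1.5, 0, 0], 0]
    - [0, [2, 0, 0], 0]
    - [0, [2, 0, 0], 0]
    - [0, [2, 0, 0], 0]
    - [0, [2, 0, 0], 0]
    - [0, [2, 0, 0], 0]
    - [0, [2, 0, 0], 0]

```text
clock: 7.25
ee_pos: [0.4519, 0.0947, 0.2545]
tool_rot: [0.0, 0.15, 0.989, 0.0]
wrist_force: [-0.1, -0.3, 0.6]
finger_gap: 0.0
grip_force: 0.0
```

```bash
python3 - <<'E'
from h import *
s=state();print(s['clock'],s['ee_pos'],s['wrist_force'])
S=camera("side");a=S[100:300,180:380,::-1].repeat(2,0).repeat(2,1)
T=camera("top");b=T[180:380,200:400,::-1].repeat(2,0).repeat(2,1)
cv2.imwrite("pics/s3.png",np.hstack([a,b]))
E
```

```text
7.25 [0.45192721 0.09468121 0.25446702] [-0.12447235 -0.32302607  0.58192701]
```

View pics/s3.png

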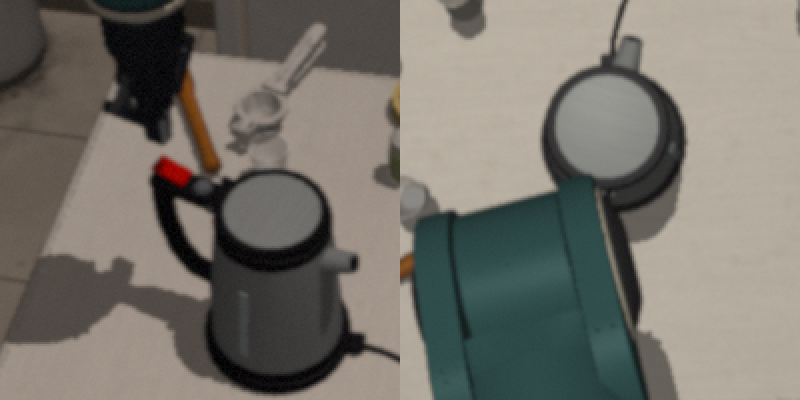

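The lid sits shut on the rim, the lever is still raised, and the fingers hang over its outer end. I'll press it next.

Request:
carry_out:
  plan:
    - [0, [0, 0, 0.9], 0]
    - [0, [0, 0, 0.9], 0]
    - [0, [0, 0, 0.8], 0]
    - [0, [0, 0, 0.4], 0]
    - [0, [0, 0, 0.2], 0]
    - [0, [0, 0, 0.2], 0]
    - [0, [0, 0, 0.2], 0]
    - [0, [0, 0, 0.1], 0]
    - [0, [0, 0, 0], 0]

```text
clock: 8.1
ee_pos: [0.4528, 0.0944, 0.2168]
tool_rot: [0.0, 0.15, 0.989, -0.0]
wrist_force: [-0.8, -0.5, -0.9]
finger_gap: 0.0
grip_force: 0.0
```

Request:
carry_out:
  plan:
    - [0, [0, 0, 0.1], 0]
    - [0, [0, 0, 0.1], 0]
    - [0, [0, 0, 0], 0]

```text
clock: 8.35
ee_pos: [0.4527, 0.0946, 0.2148]
tool_rot: [0.0, 0.15, 0.989, 0.0]
wrist_force: [-0.6, -0.1, 1.2]
finger_gap: 0.005
grip_force: 0.3
```

Request:
carry_out:
  plan:
    - [0, [0, 0, 0.1], 0]
    - [0, [0, 0, 0.1], 0]
    - [0, [0, 0, 0.1], 0]
    - [0, [0, 0, 0], 0]

```text
clock: 8.68
ee_pos: [0.4527, 0.0946, 0.212]
tool_rot: [-0.0, 0.15, 0.989, 0.0]
wrist_force: [-4.2, 0.0, 7.5]
finger_gap: -0.002
grip_force: 3.8
```

Request:
carry_out:
  plan:
    - [0, [0, 0, 0.1], 0]
    - [0, [0, 0, 0], 0]

```text
clock: 8.85
ee_pos: [0.4527, 0.0947, 0.2116]
tool_rot: [-0.0, 0.15, 0.989, 0.0]
wrist_force: [-10.8, -0.8, 23.5]
finger_gap: -0.002
grip_force: 11.4
```

Request:
carry_out:
  plan:
    - [0, [0, 0, -0.1], 0]
    - [0, [0, 0, -0.4], 0]
    - [0, [0, 0, -1.5], 0]
    - [0, [0, 0, -2], 0]
    - [0, [1, 0, -2.5], 0]
    - [0, [2, 1, -2.5], 0]
    - [0, [2, 1.5, -1.5], 0]
    - [0, [0, 1.5, 0], 0]
    - [0, [0, 0, 0], 0]
    - [0, [0, 0, 0], 0]
    - [0, [0, 0, 0], 0]

```text
clock: 9.77
ee_pos: [0.4169, 0.1469, 0.3152]
tool_rot: [-0.0, 0.15, 0.989, -0.0]
wrist_force: [0.5, -0.9, 0.4]
finger_gap: -0.001
grip_force: 0.0
```

```bash
python3 - <<'E'
from h import *
s=state();print(s['clock'],s['ee_pos'],s['wrist_force'])
S=camera("side");a=cv2.resize(np.ascontiguousarray(S[150:300,230:380,::-1]),(400,400),interpolation=cv2.INTER_CUBIC)
w=camera("wrist");b=cv2.resize(np.ascontiguousarray(w[140:440,170:470,::-1]),(400,400),interpolation=cv2.INTER_CUBIC)
cv2.imwrite("pics/s4.png",np.hstack([a,b]))
k,c,n=red(S,(250,174,286,205));print(c,n,cv2.boundingRect(k))
S0=cv2.imread("pics/side0.png")[:,:,::-1]
k0,c0,n0=red(S0,(250,174,286,205));print(c0,n0,cv2.boundingRect(k0))
# kettle shift: body/base region before vs after
g=lambda I:cv2.cvtColor(np.ascontiguousarray(I[235:295,275:370]),cv2.COLOR_RGB2GRAY).astype(np.float32)
print(cv2.phaseCorrelate(g(S0),g(S)))
print("expect down", proj("side",[.4533,.0955,.21])-proj("side",[.4533,.0955,.216]))
E
```

```text
9.7667 [0.41687174 0.14685099 0.31522009] [ 0.51173826 -0.91481197  0.41161317]
(266.77777777777777, 185.27407407407406) 135.0 (256, 174, 30, 18)
(266.35460992907804, 184.5177304964539) 141.0 (257, 176, 29, 16)
((-0.0003500762957813208, -0.003249395973710989), 0.9572879052824445)
expect down [0.28878067 2.02420142]
```

View pics/s4.png

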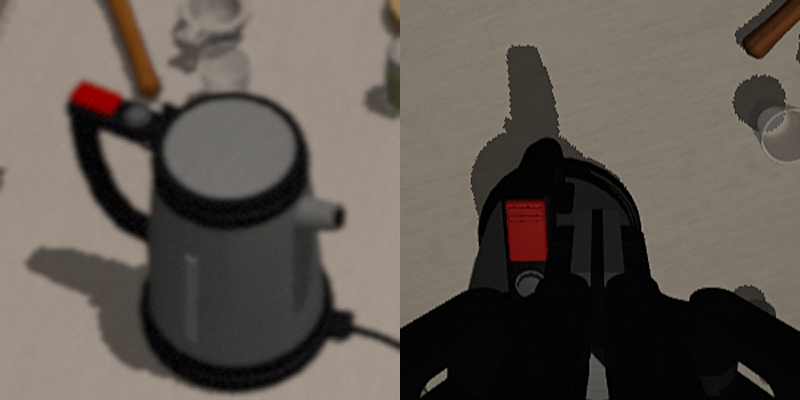

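The lever now lies flat: its outer end dropped about 2.7 px in the side view, which matches the full 8 mm stroke. The fingers met a hard stop at 23 N. The lid is shut, the kettle's body shift measures about 0 px, and the hand is clear.

```bash
python3 -c "
from station import *
print(job_done())"
```

```text
the job is handed in; nothing more can be done
None
```

The kettle's lid is pushed shut and the red lever is pressed down to its stop; the kettle did not move in the side view, the hand is clear, and the job is handed in (no verdict was returned).

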